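Jack up a desk riser and hold it

ROBOT

A 7-joint arm with a two-finger parallel gripper is mounted at the origin on the work surface. World frame = base frame: x ahead of the robot, y to its left, z up, the work surface at z = 0. Lengths are in m, angles in rad, forces in N, time in s.
With the tool pointing down it reaches from about 0.425 to 0.925 m from the base axis. Payload 6.8 kg.
Tool frame: the origin (TCP) lies between the finger pads; the fingertips stand 14 mm ahead of it and the grasp point (between the pads) lies 5 mm behind it; z points along the fingers, y is the direction in which the jaws open and shut (so a half turn about z gives the same grasp; the last joint's range is limited). The gripper opens to 85 mm and grips with 20 to 120 N. Pads are 22 mm wide; open, the fingers measure 114 mm over their backs; the gripper's body (76 mm by 85 mm) begins 54 mm behind the grasp point. The pads swing forward as they close: fully open they stand 13 mm farther back than shut.
Start: joints at [-1.413, 0.477, 0.022, 1.555, -0.011, 1.109, -0.083], TCP at [0.177, 0.651, 0.245] pointing down, gripper open.
Joint ranges: [-2.96, 2.96], [-0.34, 2.1], [-1.41, 1.46], [0.24, 2.44], [-1.37, 4.51], [0.17, 1.92], [-2.96, 2.96]. Speed limits (rad/s): [2.39, 2.39, 3.14, 3.14, 3.14, 3.14, 3.14].

INTERFACE

Orientations are given as a unit quaternion [w, x, y, z].
In Python, from station import bot gives the robot as it stands.
- The arm moves only by the shell command python3 -m crank 'ROWS' [FORCE]. ROWS is JSON, a list of rows, each a list of 3 entries, a list of its own where there are three numbers: the shift along the tool's x, y, z in m, then the turn, a rotation vector about the tool's x, y, z in degrees, then the finger opening in m, from 0 to 0.0854. A call has 1 to 10 rows; each row shifts and turns the commanded pose from where the row before left it, along the tool's axes as they then stand; what a row does not reach is not made up. A row lasts 1/8 s, in which the tool goes at most 62.5 mm and 10.7 degrees, less where a joint would pass 70% of its speed; a pose out of reach is approached as far as the arm can. A call is refused whole if a number of a shift passes 0.0625 or a number of a turn 10.7, either way. A call with a gripper value outside its range is refused whole. The fingers move at their own pace and stop on an object; FORCE is the grip in N (left out, the last holds). Time passes only in rows, so rows that do not move let the fingers close. It gives the time, the measured TCP pose, the force and the opening at its end, in the units of the state.
- bot.get_obs(): the state, without advancing time (a new reading comes with each control period).
- bot.read_camera(name): name is "scene" or "side" or "wrist"; returns (picture, depth): 480x640x3 uint8, red, green, blue; 480x640 float32, m along the optical axis (not along the pixel's ray), 0 where there is no reading.
- bot.calibration(name): a dict with "fx", "fy", "cx", "cy" (pixels), "D" ([k1, k2, p1, p2, k3] as OpenCV has them; the pictures are not rectified), "extrinsics" (4x4, takes a point from camera to world coordinates). Camera axes: x right, y down, z forward; pixel columns grow to the right and rows downward; lengths in m; the calibration is good to about 2 mm. A picture is of the moment at which its call begins: read the wrist's pose just before it. calibration takes no time and is no camera call; for the wrist camera it gives the pose at the moment of the call.
- bot.hand_in(): hands the job in, once; it reports no verdict.
The state is a dict: "t": time; "q": joint angles; "joint_vel": joint speeds; "joint_torque": joint torques, N m; "eef_pos": TCP position; "tool_rot": TCP orientation; "contact_force": force on the tool from outside, world axes, zero at the start; "torque": the same for the moment, N m; "gripper_width": opening from 0.0 (shut) to 1.0 (fully open).
Only numpy, scipy, OpenCV 4.12 (cv2) and the standard library are available. Lean on these libraries where they do the work, as an engineer would, in place of code of your own. Each camera call takes 0.05 s, during which the arm holds its last target.

TASK

The white desk riser has to come up off its front legs so that I can slip levelling shims in. Pick up the small blue lever jack, stand it flat on the desk with its saddle centred under the yellow-clip lift pad on the riser's front edge, let go of it, pump the red handle once right down and let it come all the way back up to settle things, then press it right down again and finish while still holding it down, with the riser raised by the jack alone. Do not push or lift the riser with the arm, and leave the mug, the jar and the mouse where they are.

Things in the scene. Friction and masses are not known exactly. Their poses are not given: they have to be found in the camera images.
- jack: small blue lever jack, 0.8 kg, loose. Origin on the underside of its base plate below the grip post (near its centre of mass), at height 0 when it stands on the desk; z up, x along the jack towards the saddle. Base plate 270 x 75 x 12 mm (x from -148 to +122 mm); upright front cylinder 38 mm across under the saddle at x = +100 mm.
- jack_grip (a point): centre of the black-sleeved grip post of the jack, 80 mm above the jack's underside. The post is 40 mm long (jack x), 30 mm wide (jack y: close the fingers along this) and its top is 105 mm above the underside. Axes as the jack.
- jack_saddle (a point): centre of the top face of the jack's saddle, a 40 mm steel disc with a red dot, 100 mm ahead (jack x) of the grip post; 60 mm above the jack's underside with the handle up, 96 mm with it fully down.
- jack_handle (a joint): jack handle angle, rad: 0 up (it springs back there when let go), 0.60 fully down at its stop. The saddle rises straight up 60 mm per rad. Hinge across the jack (along jack y), 33 mm behind the grip post, 75 mm above the underside; the handle points back (jack -x). Pressing takes about 3 N at the top, 10 to 17 N at the bottom under load.
- handle_pad (a point): centre of the upper face of the red paddle (50 mm long, 46 mm wide) at the handle's end: press here, straight down. Handle up: 125 mm behind the grip post, 111 mm above the jack's underside; fully down: 129 mm behind, 53 mm above; at most 131 mm behind in between.
- riser: desk riser, fixed: white shelf 250 mm deep, 400 mm wide, underside 90 mm, top 108 mm above the desk; books and speaker on its rear half up to 165 mm. Origin on the desk below its middle; front faces its own -x, front edge at x = -130 mm. Front legs 28 mm thick at x = -80, y = -175 and +175 mm, on foot bars 30 mm wide along x; between them the space under the shelf is free.
- riser_shelf (a joint): tilt of the shelf, rad: 0 resting on its front legs, grows as the front edge is lifted; hinged along its rear edge 230 mm behind the lift pad. A full stroke of the jack under the pad lifts it to about 0.085.
- lift_pad (a point): centre of the underside of the lift pad, a black rubber disc 36 mm across under a yellow clip (44 mm wide, black stripe) on the riser's front edge; 76 mm above the desk with the shelf down, 20 mm behind the front edge. The clip sits up to 55 mm either side of the edge's middle and stays there. Set the jack in square from the front: jack x along the riser's x.
- mug: white mug, 76 mm across, 90 mm tall, a bystander; origin at its underside's centre
- glue_jar: amber jar with black cap, 64 mm across, 90 mm tall, a bystander; origin at its underside's centre
- mouse: round black computer mouse, 62 mm across, 31 mm high, a bystander; origin at its underside's centre

How it is judged:
On the way, in this order (a step that is already met when the one before it is completed fails the run):
1. the jack stands flat on the desk, its saddle under the lift pad, handle up, let go (horizontal distance between jack_saddle and lift_pad below 0.014 m and height (world z) of jack below 0.004 m and angle between jack's own z axis and vertical below 0.05 rad and value of joint jack_handle below 0.08 rad and contact force between each of the arm, the fingers and jack below 0.3 N), for 0.2 s.
2. first stroke: handle right down, the jack lifts the riser (horizontal distance between jack_saddle and lift_pad below 0.014 m and value of joint jack_handle above 0.5 rad and value of joint riser_shelf above 0.05 rad), for 0.1 s.
3. handle all the way back up, riser down on its legs (horizontal distance between jack_saddle and lift_pad below 0.014 m and value of joint jack_handle below 0.08 rad and value of joint riser_shelf below 0.01 rad), for 0.1 s.
At the end, for the whole second after the job is handed in: Fingers hold the handle down (at least 0.50 of 0.60 rad, over 2 N); jack flat and still on the desk (4 mm, 0.05 rad), saddle within 14 mm of the lift pad's centre from above; shelf raised at least 0.05 rad, carried by the jack (over 3 N), not touched by the robot (all of step 2 and height (world z) of jack below 0.004 m and angle between jack's own z axis and vertical below 0.05 rad and contact force between jack and riser above 3 N and contact force between the fingers and jack above 2 N and contact force between each of the arm, the fingers and riser below 0.5 N and linear speed of jack below 0.01 m/s); the arm keeps its last pose, push and grip.
It fails at once if the arm pushes the riser (contact force between any of the arm, the fingers and riser above 6 N).
It fails at once if a bystander is disturbed (distance of any of mug, glue_jar, mouse from where it was at the start of the episode above 0.03 m or angle between any of mug, glue_jar, mouse's own z axis and vertical above 0.5 rad).
It also fails if it takes over 51 s, if anything falls off the work surface, if the arm or the gripper's body presses on something with over 40 N, if the wrist force passes 120 N, or if a joint passes its speed limit or range.

## Working session

There is one attempt and no reset: what is moved stays moved. The work goes in short steps, Python scripts to look and compute and a shell command to move; the robot and the scene stay as the last step left them, time stands still between calls to the robot, and variables do not carry over. Pictures are saved under pics/ and viewed, and the job is handed in when it is done.

```bash
mkdir -p pics; ls; python3 - <<'E'
from station import bot
import cv2,numpy as np
print(bot.get_obs())
for n in ["scene","side","wrist"]:
    im,d=bot.read_camera(n); cv2.imwrite(f"pics/{n}0.png",im[:,:,::-1]); np.savez(f"pics/{n}0.npz",im=im,d=d)
    c=bot.calibration(n); print(n,c)
E
```

```text
pics
{'t': 0.0, 'q': array([-1.41310969,  0.47780629,  0.02232218,  1.55644939, -0.01146956,
        1.10930988, -0.0831242 ]), 'joint_vel': array([-0.00164088, -0.00043178,  0.00021707, -0.00039803,  0.001026  ,
       -0.00085624, -0.00067085]), 'joint_torque': array([ 3.79850690e-04, -5.96452904e+01,  1.60761449e+00, -2.81203204e+01,
        1.23296547e-02,  9.27670626e-03, -1.42971876e-05]), 'eef_pos': array([0.17716217, 0.65074583, 0.24432209]), 'tool_rot': array([-4.41171230e-05,  1.32489262e-01,  9.91184011e-01, -9.21376174e-04]), 'contact_force': array([-0.13903308, -0.87281557, -0.5700545 ]), 'torque': array([-0.01781511,  0.04907892, -0.00622816]), 'gripper_width': 1.0005149357060532}
scene {'fx': 609.7905807361876, 'fy': 609.7905807361876, 'cx': 317.5695856943329, 'cy': 247.17489507332238, 'D': array([-0.16011451,  0.        ,  0.        ,  0.        ,  0.        ]), 'extrinsics': array([[ 0.13156659,  0.83008871, -0.54188833,  1.41986975],
       [ 0.99122159, -0.10297027,  0.08292703, -0.07706094],
       [ 0.0130384 , -0.54804184, -0.8363493 ,  1.41812485],
       [ 0. 
[... 239 characters left out ...]
extrinsics': array([[ 0.87563522, -0.27067377,  0.39999834,  0.00115851],
       [-0.48284675, -0.47166655,  0.73782768, -0.97355263],
       [-0.01104476, -0.8392058 , -0.5437018 ,  0.85875894],
       [ 0.        ,  0.        ,  0.        ,  1.        ]])}
wrist {'fx': 382.5110979922316, 'fy': 382.5110979922316, 'cx': 320.85435998217446, 'cy': 235.9784683211761, 'D': array([0.01442721, 0.        , 0.        , 0.        , 0.        ]), 'extrinsics': array([[ 0.2619318 ,  0.92073291,  0.28921037,  0.10348193],
       [ 0.96508509, -0.24940285, -0.08005611,  0.67097015],
       [-0.00158041,  0.30008186, -0.95391215,  0.37305227],
       [ 0.        ,  0.        ,  0.        ,  1.        ]])}
```

View pics/scene0.png

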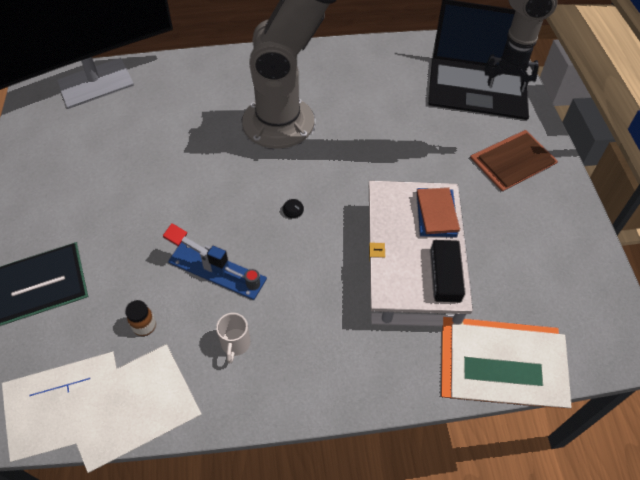

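View pics/side0.png

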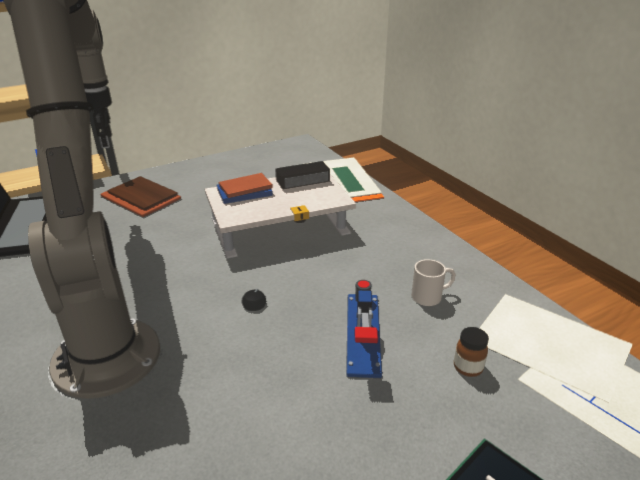

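View pics/wrist0.png

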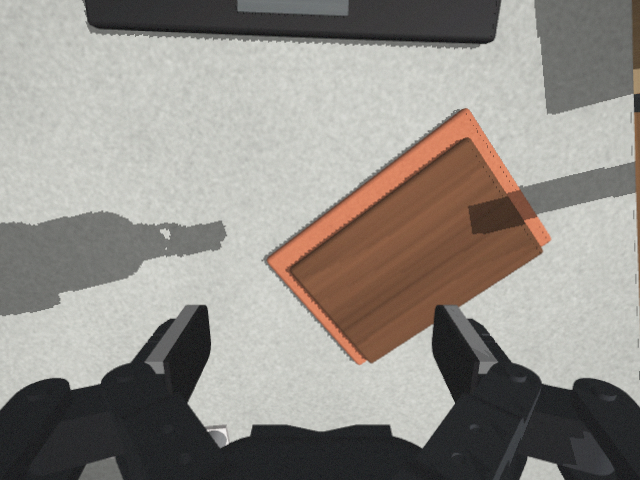

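The scene view shows the jack with its paddle at (174,235), post at (217,257) and saddle at (252,275). The clip is at (377,250), the riser around (418,248), the mug at (232,333), the jar at (140,317) and the mouse at (293,208). Next I'll measure these.

```bash
cat > h.py <<'E'
import numpy as np,cv2
from station import bot
def und(c,uv):
    K=np.array([[c['fx'],0,c['cx']],[0,c['fy'],c['cy']],[0,0,1]])
    return cv2.undistortPoints(np.array(uv,float).reshape(-1,1,2),K,np.array(c['D'])).reshape(-1,2)
def plane(c,uv,z):
    r=np.c_[und(c,uv),np.ones(len(np.reshape(uv,(-1,2))))]
    E=c['extrinsics'];d=r@E[:3,:3].T;o=E[:3,3]
    return o+d*((z-o[2])/d[:,2])[:,None]
def cloud(c,d):
    v,u=np.mgrid[:480,:640];uv=np.c_[u.ravel(),v.ravel()]
    r=np.c_[und(c,uv),np.ones(len(uv))]*d.ravel()[:,None]
    E=c['extrinsics'];return (r@E[:3,:3].T+E[:3,3]).reshape(480,640,3)
def masks(im):
    h=cv2.cvtColor(im,cv2.COLOR_RGB2HSV);H,S,V=cv2.split(h)
    return dict(red=((H<6)|(H>174))&(S>180)&(V>90),blue=(H>100)&(H<125)&(S>140)&(V>40),yellow=(H>18)&(H<32)&(S>150)&(V>100))
def blobs(m,amin=15):
    n,l,s,c=cv2.connectedComponentsWithStats(m.astype(np.uint8))
    return [(s[i,4],c[i],s[i,:4],l==i) for i in range(1,n) if s[i,4]>=amin]
E
python3 - <<'E'
from h import *
for n in ["scene","side"]:
    f=np.load(f"pics/{n}0.npz");im,d=f['im'],f['d'];c=bot.calibration(n);P=cloud(c,d)
    for k,m in masks(im).items():
        for a,ce,bb,mm in blobs(m):
            ok=mm&(d>0);q=P[ok]
            print(n,k,a,ce.round(1),bb,"med",np.median(q,0).round(4) if len(q) else None,"zmax",np.percentile(q[:,2],95).round(3))
    Z=P[:,:,2]; print("desk z",np.median(Z[(abs(P[:,:,0]-.5)<.05)&(abs(P[:,:,1]+0.)<.3)]))
E
```

```text
scene red 256 [174.3 234. ] [164 224  22  21] med [ 0.4851 -0.3139  0.1097] zmax 0.118
scene red 60 [251.5 274.7] [247 271  10   8] med [ 0.603  -0.1227  0.0594] zmax 0.064
scene blue 57 [636.4   3.6] [631   0   9  12] med [-0.2985  1.3602  0.1922] zmax 0.208
scene blue 232 [635.7 128.9] [629 111  11  38] med [ 0.0038  1.3601 -0.167 ] zmax -0.112
scene blue 71 [421.1 225. ] [419 209   7  26] med [0.5523 0.3298 0.1252] zmax 0.13
scene blue 55 [445.8 234.3] [431 233  26   3] med [0.581  0.393  0.1218] zmax 0.128
scene blue 1486 [213.2 270.9] [169 244  97  55] med [ 0.557  -0.2225  0.0119] zmax 0.036
scene blue 137 [216.  252.5] [208 247  17  12] med [ 0.5526 -0.208   0.1039] zmax 0.11
scene yellow 175 [376.4 249.7] [370 243  14  14] med [0.6003 0.2009 0.1113] zmax 0.116
desk z 0.0015372795989281318
side red 52 [363.2 283.6] [359 281  10   6] med [ 0.6037 -0.124   0.0612] zmax 0.064
side red 235 [365.5 332.6] [355 327  22  12] med [ 0.4781 -0.3179  0.1127] zmax 0.118
side blue 28 [221.9 192.8] [218 186   8  12] med [0.4349 0.3778 0.1268] zmax 0.13
side blue 119 [364.5 295.5] [359 291  12  10] med [ 0.5484 -0.2101  0.1054] zmax 0.108
side blue 957 [356.4 345.9] [347 295  26  80] med [ 0.4948 -0.2721  0.0123] zmax 0.015
side blue 99 [375.2 318.1] [372 307   7  23] med [ 0.5893 -0.2     0.0123] zmax 0.015
side blue 25 [378.5 356.5] [377 352   4  10] med [ 0.525  -0.3082  0.0127] zmax 0.015
side yellow 175 [300.2 212.3] [291 206  18  15] med [0.5971 0.1864 0.1099] zmax 0.114
desk z 0.001708807539867352
```

```bash
python3 - <<'E'
import cv2
a=cv2.imread('pics/scene0.png')
cv2.imwrite('pics/sc_jack.png',cv2.resize(a[210:310,150:280],None,fx=6,fy=6,interpolation=cv2.INTER_CUBIC)[:600,:780])
cv2.imwrite('pics/sc_ris.png',cv2.resize(a[170:330,350:480],None,fx=3.7,fy=3.7,interpolation=cv2.INTER_CUBIC))
E
```

```text
(no output)
```

View pics/sc_jack.png

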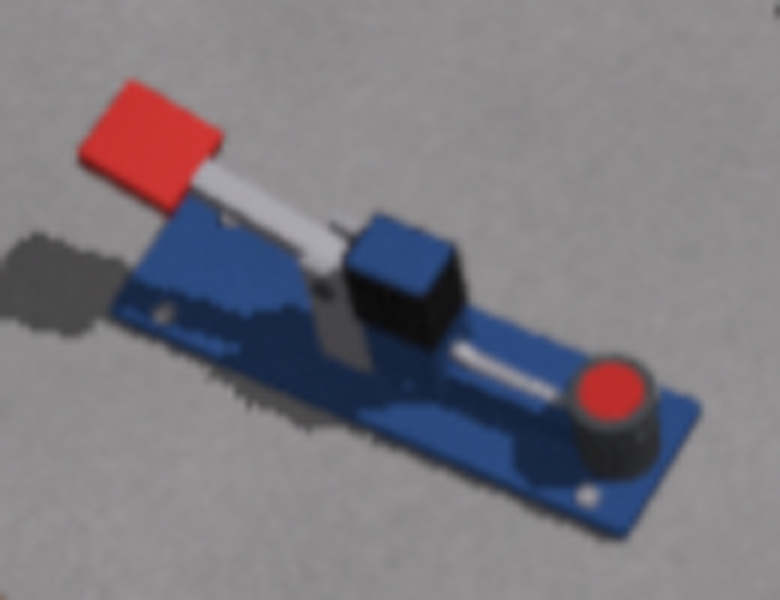

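View pics/sc_ris.png

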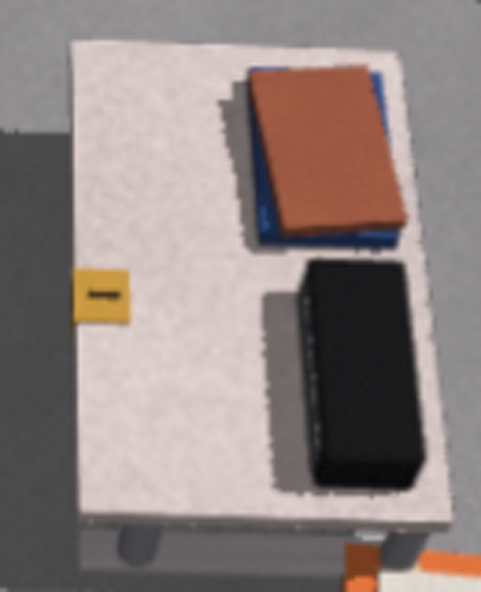

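```bash
python3 - <<'E'
from h import *
cs,cd=bot.calibration("scene"),bot.calibration("side")
def ct(n):
    f=np.load(f"pics/{n}0.npz");return f['im'],f['d']
for n,c in(("scene",cs),("side",cd)):
    im,d=ct(n);M=masks(im);P=cloud(c,d)
    for k,z in(("red",None),("yellow",.111)):
        for a,ce,bb,mm in blobs(M[k],40):
            zz=z or (.0605 if a<80 else .111); print(n,k,zz,plane(c,ce,zz)[0].round(4))
    for a,ce,bb,mm in blobs(M['blue'],100):
        if a<145 and abs(ce[1]-(252 if n=='scene' else 295))<5: print(n,'post',plane(c,ce,.105)[0].round(4))
    # base plate points by depth
    q=P[(d>0)&(abs(P[:,:,2]-.0125)<.006)&M['blue']][:,:2]
    r=cv2.minAreaRect(q.astype(np.float32)*1000);print(n,'base',r)
    # shelf top
    im2=cv2.cvtColor(im,cv2.COLOR_RGB2HSV)
    m=(d>0)&(abs(P[:,:,2]-.109)<.005)&(P[:,:,1]>.1)&(P[:,:,1]<.6)&(P[:,:,0]>.3)&(P[:,:,0]<.9)
    b=max(blobs(m,50),key=lambda x:x[0]);q=P[b[3]][:,:2]
    r=cv2.minAreaRect(q.astype(np.float32)*1000);print(n,'shelf',r,cv2.boxPoints(r).round(0).tolist())
    # cluster tall objects: mug,jar,mouse
    m=(d>0)&(P[:,:,2]>.02)&(P[:,:,2]<.13)&(P[:,:,0]>.3)&(P[:,:,0]<.95)&(P[:,:,1]<.1)&(P[:,:,1]>-.6)
    for a,ce,bb,mm in blobs(m,60): q=P[mm];print(n,'obj',ce.round(0),q.min(0).round(3),q.max(0).round(3))
print(plane(cs,[[369.5,181.4],[371.6,308.4],[471.6,310.5],[457.6,183.5]],.108).round(4))
E
```

```text
scene red 0.111 [ 0.4861 -0.3138  0.111 ]
scene red 0.0605 [ 0.6036 -0.1232  0.0605]
scene yellow 0.111 [0.5993 0.2011 0.111 ]
scene post [ 0.5533 -0.2076  0.105 ]
scene base ((546.3758544921875, -218.81642150878906), (267.53704833984375, 75.8228530883789), 57.44437026977539)
scene shelf ((585.2533569335938, 312.788818359375), (252.80001831054688, 406.95916748046875), 80.51549530029297) [[364.0, 222.0], [765.0, 155.0], [807.0, 404.0], [405.0, 471.0]]
scene obj [293. 206.] [ 0.341 -0.017  0.02 ] [0.397 0.036 0.039]
scene obj [213. 258.] [ 0.453 -0.344  0.02 ] [ 0.627 -0.104  0.124]
scene obj [139. 316.] [ 0.658 -0.444  0.02 ] [ 0.722 -0.383  0.097]
scene obj [233. 334.] [ 0.721 -0.217  0.02 ] [ 0.836 -0.144  0.099]
side red 0.0605 [ 0.604  -0.1237  0.0605]
side red 0.111 [ 0.4794 -0.3164  0.111 ]
side yellow 0.111 [0.5934 0.1853 0.111 ]
side post [ 0.5484 -0.2091  0.105 ]
side base ((541.14599609375, -221.90264892578125), (266.5794677734375, 71.66873168945312), 57.22455596923828)
side shelf ((583.5094604492188, 309.8382568359375), (258.8170166015625, 401.1605529785156), 80.43107604980469) [[364.0, 216.0], [760.0, 149.0], [803.0, 404.0], [407.0, 471.0]]
side obj [430. 279.] [ 0.718 -0.224  0.02 ] [ 0.829 -0.145  0.093]
side obj [364. 313.] [ 0.448 -0.347  0.02 ] [ 0.62  -0.106  0.12 ]
side obj [253. 297.] [ 0.335 -0.022  0.02 ] [0.392 0.034 0.034]
side obj [472. 349.] [ 0.649 -0.451  0.02 ] [ 0.712 -0.389  0.094]
[[0.3723 0.2247 0.108 ]
 [0.7627 0.1593 0.108 ]
 [0.8006 0.4019 0.108 ]
 [0.408  0.47   0.108 ]]
```

```bash
cat >> h.py <<'E'
from scipy.spatial.transform import Rotation as Ro
def st():
    o=bot.get_obs();w,x,y,z=o['tool_rot'];R=Ro.from_quat([x,y,z,w]).as_matrix();return o,R
def togo(p,heading):
    """remaining shift in tool axes to TCP target p; turn (deg, tool axes) to heading with tool straight down"""
    o,R=st();t=np.radians(heading);X=np.array([np.cos(t),np.sin(t),0]);Z=np.array([0,0,-1.]);T=np.c_[X,np.cross(Z,X),Z]
    print('t',round(o['t'],2),'pos',o['eef_pos'].round(4),'hd',np.degrees(np.arctan2(R[1,0],R[0,0])).round(2),'F',o['contact_force'].round(1),'w',round(o['gripper_width'],3),'q',o['q'].round(2))
    print('shift tool',(R.T@(np.array(p)-o['eef_pos'])).round(4),'shift in target axes',(T.T@(np.array(p)-o['eef_pos'])).round(4),'turn',np.degrees(Ro.from_matrix(R.T@T).as_rotvec()).round(2))
E
python3 -m crank '[[[0,0,0],[0,0,10.7],0.085],[[0,0,0],[0,0,10.7],0.085],[[0,0,0],[0,0,10.7],0.085],[[0,0,0],[0,0,10.7],0.085],[[0,0,0],[0,0,10.7],0.085],[[0,0,0],[0,0,10.7],0.085],[[0,0,0],[0,0,10.7],0.085],[[0,0,0],[0,0,10.7],0.085],[[0,0,0],[0,0,10.7],0.085],[[0,0,0],[0,0,10.7],0.085]]'
python3 -c "
from h import *
togo([.5,.3,.245],57.3);togo([.55,-.208,.2],57.3)"
```

```text
t: 1.4
eef_pos: [0.1771, 0.6511, 0.2449]
tool_rot: [0.0, 0.877, 0.48, -0.0]
contact_force: [0.5, 0.5, 0.3]
gripper_width: 0.996
t 1.4 pos [0.1771 0.6511 0.2449] hd 57.42 F [0.5 0.5 0.3] w 0.996 q [-1.7   0.5   0.44  1.58 -0.23  1.11 -1.78]
shift tool [-1.220e-01  4.611e-01  1.000e-04] shift in target axes [-1.210e-01  4.614e-01 -1.000e-04] turn [0.01 0.04 0.12]
t 1.4 pos [0.1771 0.6511 0.2449] hd 57.42 F [0.5 0.5 0.3] w 0.996 q [-1.7   0.5   0.44  1.58 -0.23  1.11 -1.78]
shift tool [-0.5232  0.7768  0.0454] shift in target axes [-0.5215  0.7779  0.0449] turn [0.01 0.04 0.12]
```

```bash

python3 -m crank '[[[-0.012,0.046,0],[0,0,0],0.085],[[-0.012,0.046,0],[0,0,0],0.085],[[-0.012,0.046,0],[0,0,0],0.085],[[-0.012,0.046,0],[0,0,0],0.085],[[-0.012,0.046,0],[0,0,0],0.085],[[-0.012,0.046,0],[0,0,0],0.085],[[-0.012,0.046,0],[0,0,0],0.085],[[-0.012,0.046,0],[0,0,0],0.085],[[-0.012,0.046,0],[0,0,0],0.085],[[-0.012,0.046,0],[0,0,0],0.085]]'
python3 -m crank '[[[-0.04,0.0316,0],[0,0,0],0.085],[[-0.04,0.0316,0],[0,0,0],0.085],[[-0.04,0.0316,0],[0,0,0],0.085],[[-0.04,0.0316,0],[0,0,0],0.085],[[-0.04,0.0316,0],[0,0,0],0.085],[[-0.04,0.0316,0],[0,0,0],0.085],[[-0.04,0.0316,0],[0,0,0],0.085],[[-0.04,0.0316,0],[0,0,0],0.085],[[-0.04,0.0316,0],[0,0,0],0.085],[[-0.04,0.0316,0],[0,0,0],0.085]]'
python3 - <<'E'
from h import *
togo([.55,-.208,.075],57.3)
c=bot.calibration("wrist")
im,d=bot.read_camera("wrist"); cv2.imwrite("pics/w1.png",im[:,:,::-1]); np.savez("pics/w1.npz",im=im,d=d,E=c['extrinsics'])
P=cloud(c,d)
for k,m in masks(im).items():
    for a,ce,bb,mm in blobs(m,100):
        q=P[mm&(d>0)];print(k,a,ce.round(1),bb,np.median(q,0).round(4),q[:,2].min().round(3),q[:,2].max().round(3))
E
```

```text
t: 2.65
eef_pos: [0.5031, 0.3033, 0.2452]
tool_rot: [-0.0, 0.875, 0.483, -0.0]
contact_force: [0.4, -0.2, 0.0]
gripper_width: 0.994
t: 3.9
eef_pos: [0.5564, -0.2037, 0.2452]
tool_rot: [-0.0, 0.875, 0.483, 0.0]
contact_force: [0.7, -0.2, 0.7]
gripper_width: 0.996
t 3.9 pos [ 0.5564 -0.2037  0.2452] hd 57.8 F [ 0.7 -0.2  0.7] w 0.996 q [-0.29  0.41  0.71  1.8  -0.3   1.05 -0.03]
shift tool [-0.0071 -0.0031  0.1702] shift in target axes [-0.007  -0.0031  0.1702] turn [-0.02 -0.01  0.5 ]
red 985 [313.4 396.3] [287 351  54  63] [ 0.476  -0.3239  0.1142] 0.094 0.118
blue 5733 [290.7 199.6] [275  72  39 268] [ 0.5424 -0.1766  0.0119] 0.009 0.094
blue 5471 [339.9 198.9] [315  73  43 267] [ 0.578  -0.1987  0.0119] 0.009 0.054
blue 1926 [313.6 235.3] [294 211  40  50] [ 0.5482 -0.2074  0.1047] 0.102 0.107
```

View pics/w1.png

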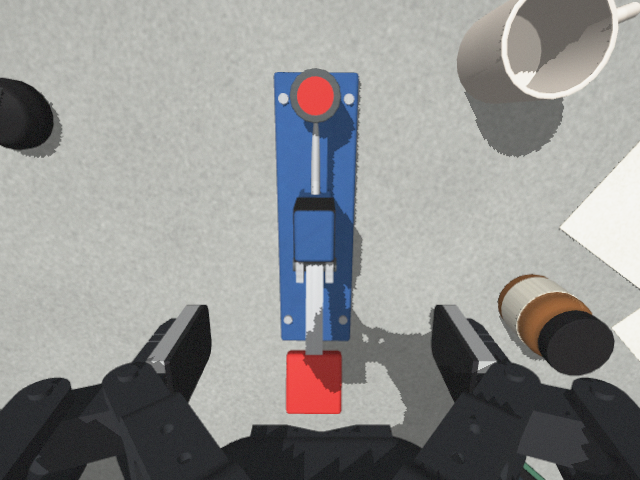

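```bash

python3 - <<'E'
from h import *
c=dict(bot.calibration("wrist"));f=np.load("pics/w1.npz");c['extrinsics']=f['E'];im=f['im']
M=masks(im)
s=[b for b in blobs(M['red'],50)]
for a,ce,bb,_ in s: print(a,ce,plane(c,ce,.0605)[0].round(4))
post=plane(c,[313.6,235.3],.105)[0];sad=plane(c,[315.3,95.7],.0605)[0]
v=sad-post;print(post,sad,np.hypot(*v[:2]),np.degrees(np.arctan2(v[1],v[0])))
b=plane(c,[[275,73],[358,73],[281.5,340],[351,340]],.012);print(b.round(4))
for u in (b[0]-b[2],b[1]-b[3]):print(np.degrees(np.arctan2(u[1],u[0])))
togo(np.r_[post[:2],.075],57.3)
E
```

```text
985 [313.43248731 396.30659898] [ 0.4509 -0.3585  0.0605]
69 [318.86956522 378.47826087] [ 0.4665 -0.3438  0.0605]
[ 0.54830393 -0.20727838  0.105     ] [ 0.60163644 -0.12450473  0.0605    ] 0.09846742044381224 57.20560849772848
[[ 0.5825 -0.0879  0.012 ]
 [ 0.6438 -0.1264  0.012 ]
 [ 0.4383 -0.3124  0.012 ]
 [ 0.5019 -0.3524  0.012 ]]
57.29047407211051
57.889687598429326
t 3.95 pos [ 0.5552 -0.2122  0.2459] hd 57.33 F [-0.5 -5.4  2.1] w 0.998 q [-0.29  0.41  0.72  1.79 -0.3   1.05 -0.03]
shift tool [ 0.0011 -0.0091  0.1709] shift in target axes [ 0.0004 -0.0085  0.1709] turn [0.22 0.23 0.03]
```

```bash

python3 -m crank '[[[0,-0.008,0.02],[0,0,0],0.085],[[0,0,0.03],[0,0,0],0.085],[[0,0,0],[0,0,0],0.085],[[0,0,0],[0,0,0],0.085]]'
python3 -c "
from h import *
togo([.549,-.208,.075],57.4)"
```

```text
t: 4.45
eef_pos: [0.5501, -0.1983, 0.1961]
tool_rot: [0.0, 0.876, 0.483, 0.0]
contact_force: [0.3, 0.5, 0.1]
gripper_width: 0.995
t 4.45 pos [ 0.5501 -0.1983  0.1961] hd 57.77 F [0.3 0.5 0.1] w 0.995 q [-0.28  0.45  0.68  1.86 -0.34  0.95 -0.  ]
shift tool [-0.0088  0.0042  0.1211] shift in target axes [-0.0088  0.0043  0.1211] turn [ 0.05 -0.01  0.37]
```

```bash

python3 -m crank '[[[-0.0088,0.0042,0.03],[0,0,0.37],0.085],[[0,0,0.03],[0,0,0],0.085],[[0,0,0],[0,0,0],0.085],[[0,0,0],[0,0,0],0.085]]'
python3 -c "
from h import *
togo([.549,-.208,.075],57.4)"
```

```text
t: 4.95
eef_pos: [0.5496, -0.2082, 0.137]
tool_rot: [0.001, 0.877, 0.48, 0.001]
contact_force: [0.5, 0.0, -0.5]
gripper_width: 0.995
t 4.95 pos [ 0.5496 -0.2082  0.137 ] hd 57.4 F [ 0.5  0.  -0.5] w 0.995 q [-0.22  0.53  0.64  1.9  -0.41  0.84  0.06]
shift tool [-0.0002 -0.0007  0.062 ] shift in target axes [-0.0001 -0.0006  0.062 ] turn [ 0.13 -0.04  0.  ]
```

```bash

python3 -m crank '[[[0,-0.0006,0.02],[0,0,0],0.085],[[0,0,0.021],[0,0,0],0.085],[[0,0,0.021],[0,0,0],0.085],[[0,0,0],[0,0,0],0.085],[[0,0,0],[0,0,0],0.02],[[0,0,0],[0,0,0],0.02],[[0,0,0],[0,0,0],0.02],[[0,0,0],[0,0,0],0.02],[[0,0,0],[0,0,0],0.02],[[0,0,0],[0,0,0],0.02]]' 60
python3 -c "
from h import *
togo([.549,-.208,.075],57.4)"
```

```text
t: 6.2
eef_pos: [0.5481, -0.2074, 0.0739]
tool_rot: [-0.0, 0.877, 0.48, 0.0]
contact_force: [-2.0, 1.3, 5.3]
gripper_width: 0.344
t 6.2 pos [ 0.5481 -0.2074  0.0739] hd 57.4 F [-2.   1.3  5.3] w 0.344 q [-0.17  0.62  0.57  1.93 -0.49  0.73  0.12]
shift tool [ 0.      0.0011 -0.0011] shift in target axes [ 0.      0.0011 -0.0011] turn [ 0.01 -0.04 -0.  ]
```

```bash

python3 -m crank '[[[0,0,-0.01],[0,0,0],0.02],[[0,0,-0.015],[0,0,0],0.02],[[0,0,-0.015],[0,0,0],0.02],[[0,0,0],[0,0,-4.7],0.02],[[0,0,0],[0,0,-4.6],0.02],[[0,0,0],[0,0,-4.6],0.02],[[0,0,0],[0,0,-4.6],0.02],[[0,0,0],[0,0,-4.6],0.02],[[0,0,0],[0,0,0],0.02],[[0,0,0],[0,0,0],0.02]]' 60
python3 - <<'E'
from h import *
togo([.568,.014,.11],80.5)
im,d=bot.read_camera("side"); cv2.imwrite("pics/sd2.png",im[:,:,::-1])
E
```

```text
t: 7.45
eef_pos: [0.548, -0.2076, 0.1136]
tool_rot: [0.0, 0.764, 0.645, 0.0]
contact_force: [0.3, 0.5, -8.3]
gripper_width: 0.342
t 7.45 pos [ 0.548  -0.2076  0.1136] hd 80.4 F [ 0.3  0.5 -8.3] w 0.342 q [-0.13  0.54  0.51  1.91 -0.36  0.78  0.41]
shift tool [ 0.2218 -0.0172  0.0036] shift in target axes [ 0.2219 -0.0169  0.0036] turn [ 0.02  0.   -0.1 ]
```

View pics/sd2.png

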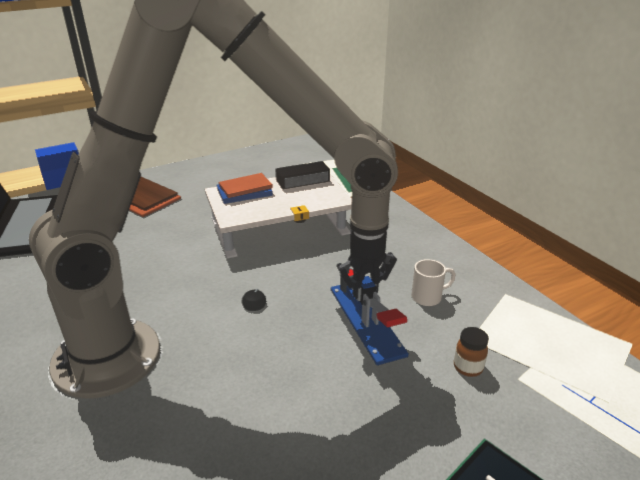

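The jack is held level and clear of the desk at about (370,320), with the mug, jar and mouse in place. Next I'll carry it to a staging point in front of the riser.

```bash

python3 -m crank '[[[0.028,-0.002,0],[0,0,0],0.02],[[0.028,-0.002,0],[0,0,0],0.02],[[0.028,-0.002,0],[0,0,0],0.02],[[0.028,-0.002,0],[0,0,0],0.02],[[0.028,-0.002,0],[0,0,0],0.02],[[0.028,-0.002,0],[0,0,0],0.02],[[0.028,-0.002,0],[0,0,0],0.02],[[0.026,-0.003,0],[0,0,0],0.02],[[0,0,0],[0,0,0],0.02],[[0,0,0],[0,0,0],0.02]]' 60
python3 - <<'E'
from h import *
togo([.568,.014,.11],80.5)
for n in ("scene","side","wrist"):
    c=bot.calibration(n);im,d=bot.read_camera(n); cv2.imwrite(f"pics/{n}3.png",im[:,:,::-1]);np.savez(f"pics/{n}3.npz",im=im,d=d,E=c['extrinsics'])
    for k in('red','yellow'):
        for a,ce,bb,_ in blobs(masks(im)[k],30): print(n,k,a,ce.round(1),bb)
togo([.568,.014,.11],80.5)
E
```

```text
t: 8.75
eef_pos: [0.5678, 0.0137, 0.1134]
tool_rot: [0.0, 0.763, 0.646, -0.0]
contact_force: [-0.2, -2.2, -8.7]
gripper_width: 0.342
t 8.75 pos [0.5678 0.0137 0.1134] hd 80.47 F [-0.2 -2.2 -8.7] w 0.342 q [-0.52  0.51  0.51  1.95 -0.35  0.76  0.02]
shift tool [0.0003 0.0001 0.0034] shift in target axes [0.0003 0.0001 0.0034] turn [ 0.01  0.04 -0.03]
scene red 254 [252.1 239. ] [243 231  19  17]
scene red 61 [340.9 251.5] [337 248   9   8]
scene yellow 174 [376.4 249.7] [370 243  14  14]
side red 53 [345.  262.3] [338 260  16   6]
side yellow 127 [298.8 210.9] [291 206  17  15]
t 8.9 pos [0.5678 0.013  0.1134] hd 80.39 F [ 0.4 -0.7 -8.2] w 0.347 q [-0.52  0.51  0.51  1.95 -0.35  0.76  0.02]
shift tool [0.001  0.     0.0034] shift in target axes [0.001  0.     0.0034] turn [ 0.01  0.03 -0.11]
```

View pics/scene3.png

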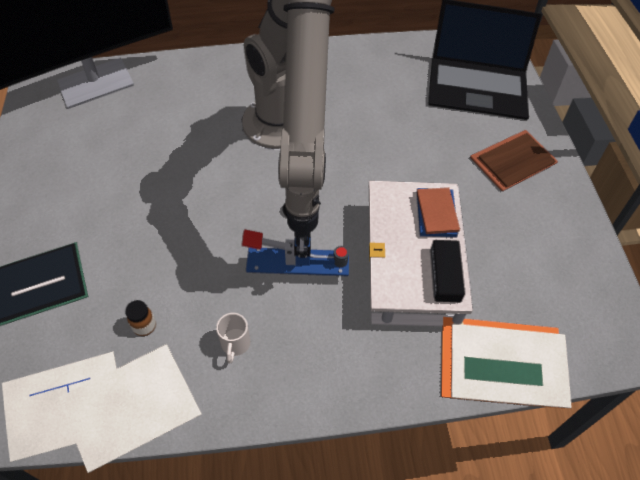

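View pics/side3.png

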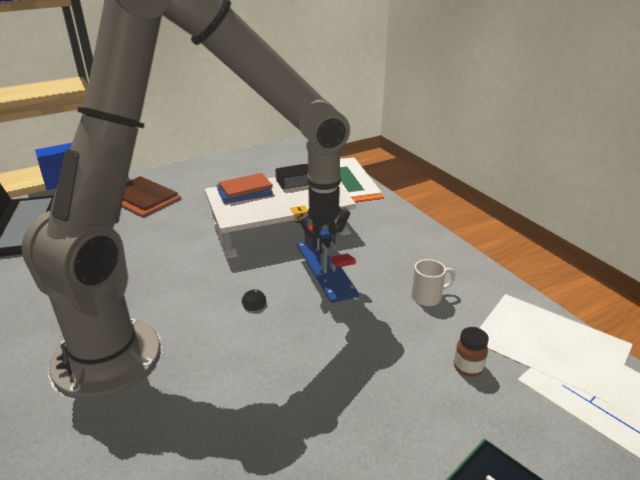

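View pics/wrist3.png

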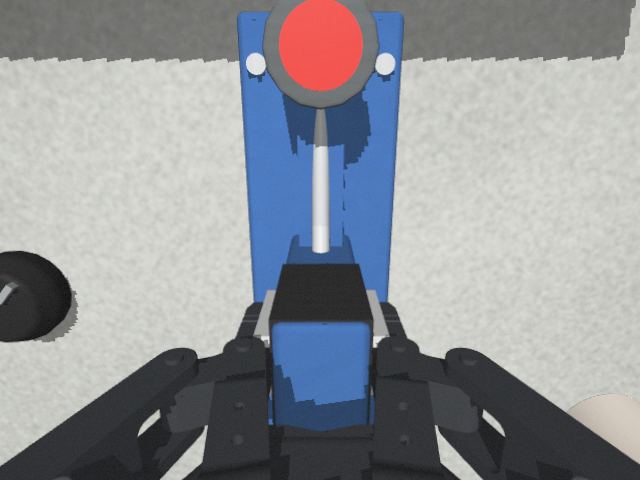

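```bash

python3 - <<'E'
from h import *
c=bot.calibration("scene")
s=plane(c,[340.9,251.5],.0995)[0];k=plane(c,[376.4,249.7],.111)[0]
print(s,k)
c=dict(bot.calibration("wrist"));f=np.load("pics/wrist3.npz");c['extrinsics']=f['E']
r=[b for b in blobs(masks(f['im'])['red'],1000)];print(r[0][1],r[0][2]);sw=plane(c,r[0][1],.0995)[0];print('wrist saddle',sw)
dr=np.array([.165,.986]);lt=np.array([-.986,.165])
for a in (s,sw): 
    v=a[:2]-np.array([.5678,.0133]);print('saddle rel tcp',v@dr,v@lt)
    v=np.array([.5993,.2018])-a[:2];print('to pad fwd',v@dr,'lat',v@lt)
E
```

```text
[0.58610678 0.11157617 0.0995    ] [0.59919799 0.20122359 0.111     ]Traceback (most recent call last):
  File "<stdin>", line 6, in <module>
IndexError: list index out of range
```

```bash

python3 - <<'E'
from h import *
c=bot.calibration("scene")
s=plane(c,[340.9,251.5],.0995)[0]
c=dict(bot.calibration("wrist"));f=np.load("pics/wrist3.npz");c['extrinsics']=f['E']
im=f['im'].astype(int);m=(im[:,:,0]>200)&(im[:,:,1]<110)
r=max(blobs(m,500),key=lambda b:b[0]);print(r[1],r[2]);sw=plane(c,r[1],.0995)[0];print('wrist saddle',sw)
b=plane(c,[[239,13],[403,13],[253,303],[389,303]],.0515);print([np.degrees(np.arctan2(*(u[1::-1]))) for u in (b[0]-b[2],b[1]-b[3])])
dr=np.array([.165,.986]);lt=np.array([-.986,.165])
for a in (s,sw): 
    v=a[:2]-np.array([.5678,.0133]);print('saddle rel tcp',v@dr,v@lt)
    v=np.array([.5993,.2018])-a[:2];print('to pad fwd',v@dr,'lat',v@lt)
# front edge line from scene: white shelf mask at several rows
f=np.load("pics/scene0.npz");c=bot.calibration("scene");hs=cv2.cvtColor(f['im'],cv2.COLOR_RGB2HSV);w=(hs[:,:,2]>150)&(hs[:,:,1]<60)
e=[]
for v in list(range(188,238,4))+list(range(262,302,4)):
    u=np.flatnonzero(w[v,350:420])[0]+350;e.append([u-.5,v])
e=plane(c,e,.108)[:,:2];vx,vy,x0,y0=cv2.fitLine(e.astype(np.float32),cv2.DIST_HUBER,0,1e-4,1e-4).ravel();print('edge yaw',np.degrees(np.arctan2(vx,-vy)))
for a in (s,sw):
    n=np.array([-vy,vx]);n*=np.sign(n[1]);print('fwd to edge+20',(np.array([x0,y0])-a[:2])@n+.02)
E
```

```text
[320.33085194  44.21472291] [279   0  84  91]
wrist saddle [0.58429286 0.11076984 0.0995    ]
[np.float64(79.82532829364955), np.float64(81.06085096029325)]
saddle rel tcp 0.0999209213992974 -0.0018349161045811274
to pad fwd 0.09113757860070264 lat 0.0018784161045810501
saddle rel tcp 0.09882658509662873 -0.00017943768124386008
to pad fwd 0.09223191490337128 lat 0.00022293768124377863
edge yaw 80.36672
fwd to edge+20 0.09455967770344023
fwd to edge+20 0.09565817969155803
```

```bash

python3 -m crank '[[[0,0,0.016],[0,0,0],0.02],[[0,-0.001,0.0165],[0,0,0],0.02],[[0.015,0,0],[0,0,0],0.02],[[0.016,0,0],[0,0,0],0.02],[[0.016,0,0],[0,0,0],0.02],[[0.016,0,0],[0,0,0],0.02],[[0.016,0,0],[0,0,0],0.02],[[0.0135,0,0],[0,0,0],0.02],[[0,0,0],[0,0,0],0.02],[[0,0,0],[0,0,0],0.02]]' 60
python3 - <<'E'
from h import *
togo([.583,.1045,.0739],80.5)
for n in ("scene","side"):
    c=bot.calibration(n);im,d=bot.read_camera(n); np.savez(f"pics/{n}4.npz",im=im,d=d,E=c['extrinsics'])
    x,y=((200,200) if n=='scene' else (240,150))
    cv2.imwrite(f"pics/{n}4.png",cv2.resize(im[y:y+130,x:x+180,::-1],None,fx=4.4,fy=4.4,interpolation=cv2.INTER_CUBIC))
E
```

```text
t: 10.15
eef_pos: [0.582, 0.1047, 0.0808]
tool_rot: [0.0, 0.763, 0.646, -0.0]
contact_force: [0.0, 0.0, -8.1]
gripper_width: 0.343
t 10.15 pos [0.582  0.1047 0.0808] hd 80.46 F [ 0.   0.  -8.1] w 0.343 q [-0.64  0.59  0.48  1.91 -0.39  0.73 -0.1 ]
shift tool [-0.0001  0.0011  0.0069] shift in target axes [-0.0001  0.0011  0.0069] turn [-0.01  0.05 -0.04]
```

View pics/scene4.png

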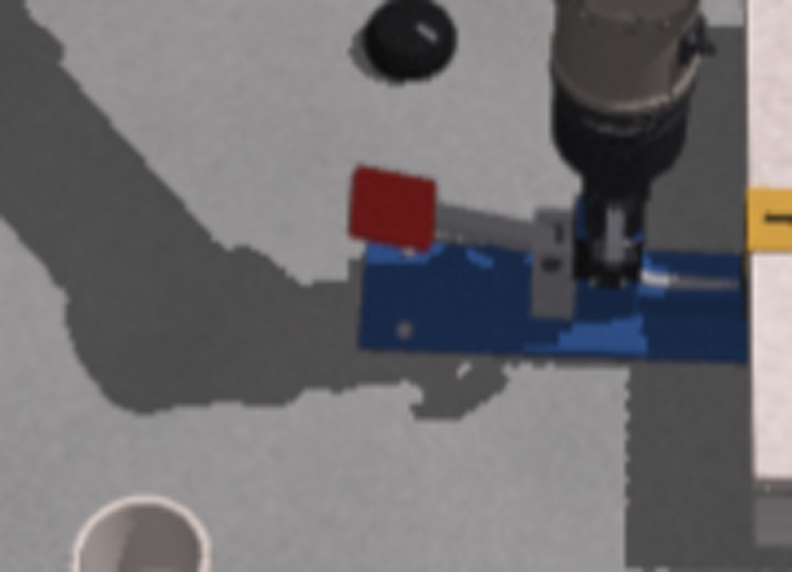

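View pics/side4.png

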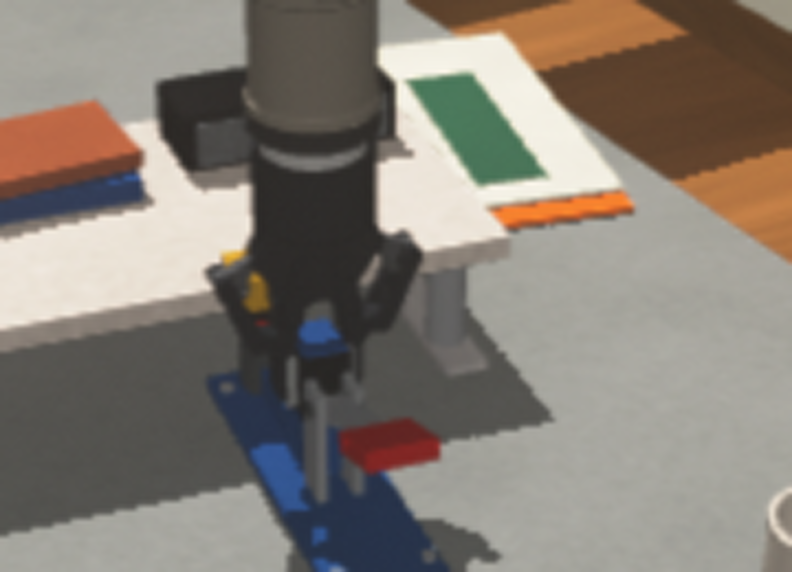

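```bash

python3 -m crank '[[[0,0,0.004],[0,0,0],0.02],[[0,0,0.003],[0,0,0],0.02],[[0,0,0],[0,0,0],0.02],[[0,0,0],[0,0,0],0.085],[[0,0,0],[0,0,0],0.085],[[0,0,0],[0,0,0],0.085],[[0,0,0],[0,0,0],0.085]]' 60
python3 - <<'E'
from h import *
togo([.583,.1045,.0739],80.5)
for n in ("scene","side","wrist"):
    c=bot.calibration(n);im,d=bot.read_camera(n); np.savez(f"pics/{n}5.npz",im=im,d=d,E=c['extrinsics'])
    x,y=((200,200) if n=='scene' else (240,150))
    if n!='wrist': im=cv2.resize(im[y:y+130,x:x+180],None,fx=4.4,fy=4.4,interpolation=cv2.INTER_CUBIC)
    cv2.imwrite(f"pics/{n}5.png",im[:,:,::-1])
E
```

```text
t: 11.12
eef_pos: [0.5824, 0.1057, 0.0739]
tool_rot: [0.0, 0.763, 0.646, 0.0]
contact_force: [-0.2, 0.4, 0.9]
gripper_width: 0.995
t 11.12 pos [0.5824 0.1057 0.0739] hd 80.5 F [-0.2  0.4  0.9] w 0.995 q [-0.63  0.6   0.47  1.91 -0.4   0.72 -0.1 ]
shift tool [-0.0011  0.0008  0.    ] shift in target axes [-0.0011  0.0008  0.    ] turn [ 0.02 -0.01  0.  ]
```

View pics/wrist5.png

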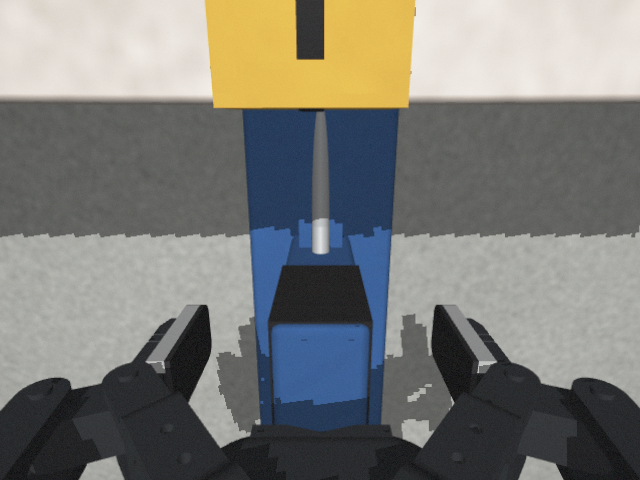

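View pics/side5.png

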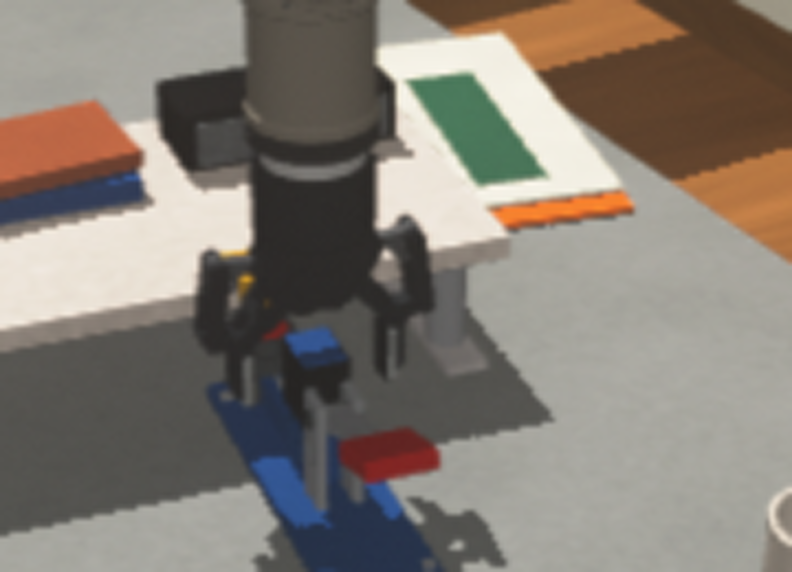

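```bash

python3 - <<'E'
from h import *
c=dict(bot.calibration("wrist"));f=np.load("pics/wrist5.npz");c['extrinsics']=f['E'];d=f['d'];P=cloud(c,d)
dr=np.array([np.cos(np.radians(80.45)),np.sin(np.radians(80.45))]);lt=np.array([-dr[1],dr[0]])
post=plane(c,[[272,323],[371,323]],.105).mean(0)[:2]   # front top edge of post = grip+20mm
grip=post-.02*dr;print('grip',grip)
for uv in ([500,98],[100,98],[600,98]): print('edge fwd of grip',(plane(c,uv,.108)[0][:2]-grip)@dr)
for z in(.108,.112):
    k=plane(c,[[214,108],[409,108]],z)[:,:2]-grip;print('clip',k@dr,k@lt,(k@lt).mean(),'stripe',(plane(c,[310.5,58],z)[0][:2]-grip)@lt)
for v in range(90,112,3): print(v,P[v,150].round(4),P[v,311].round(4))
f=np.load("pics/scene5.npz");print('h')
E
```

```text
grip [0.58249327 0.10520109]
edge fwd of grip 0.08062619537545657
edge fwd of grip 0.08041900990059402
edge fwd of grip 0.08053470769137376
clip [0.07838188 0.07846926] [ 0.0252257  -0.02029943] 0.002463135141381679 stripe 0.002636656953055563
clip [0.07831113 0.0783948 ] [ 0.02417297 -0.0194226 ] 0.0023751859075909713 stripe 0.0025413530732398813
90 [0.5572 0.1928 0.1081] [0.5937 0.1867 0.1103]
93 [0.5574 0.1921 0.109 ] [0.5936 0.186  0.1121]
96 [0.5564 0.1917 0.1072] [0.5934 0.1855 0.1101]
99 [0.5561 0.1911 0.1068] [0.5934 0.1848 0.1115]
102 [0.5561 0.1904 0.1073] [0.5932 0.1842 0.1107]
105 [ 5.118e-01  1.998e-01 -3.000e-04] [0.5931 0.1836 0.111 ]
108 [ 5.113e-01  1.984e-01 -3.000e-04] [0.593  0.183  0.1084]
111 [5.111e-01 1.970e-01 2.000e-04] [0.5913 0.1835 0.0345]
h
```

```bash

python3 -m crank '[[[0,0,-0.02],[0,0,0],0.085],[[0,0,-0.035],[0,0,0],0.085],[[0,0,-0.035],[0,0,0],0.085],[[-0.025,0,0],[0,0,0],0],[[-0.035,0,0],[0,0,0],0],[[-0.035,0,0],[0,0,0],0],[[-0.032,0,0],[0,0,0],0],[[0,0,0],[0,0,0],0],[[0,0,0],[0,0,0],0],[[0,0,0],[0,0,0],0]]' 60
python3 - <<'E'
from h import *
g=np.array([.5825,.1052]);t=np.radians(80.45);p=g-.127*np.array([np.cos(t),np.sin(t)])
togo([*p,.135],80.45)
for n in ("scene","side","wrist"):
    c=bot.calibration(n);im,d=bot.read_camera(n); np.savez(f"pics/{n}6.npz",im=im,d=d,E=c['extrinsics'])
    x,y=((200,200) if n=='scene' else (240,170))
    if n!='wrist': im=cv2.resize(im[y:y+130,x:x+180],None,fx=4.4,fy=4.4,interpolation=cv2.INTER_CUBIC)
    cv2.imwrite(f"pics/{n}6.png",im[:,:,::-1])
E
```

```text
t: 12.52
eef_pos: [0.5615, -0.0182, 0.1641]
tool_rot: [-0.0, 0.763, 0.647, 0.0]
contact_force: [-0.6, 0.1, -0.4]
gripper_width: 0.004
t 12.53 pos [ 0.5615 -0.0182  0.1641] hd 80.61 F [-0.6  0.1 -0.4] w 0.004 q [-0.52  0.43  0.57  1.94 -0.3   0.86  0.04]
shift tool [-0.0018  0.0002  0.0291] shift in target axes [-0.0018  0.0002  0.0291] turn [ 0.02 -0.04  0.16]
```

View pics/wrist6.png

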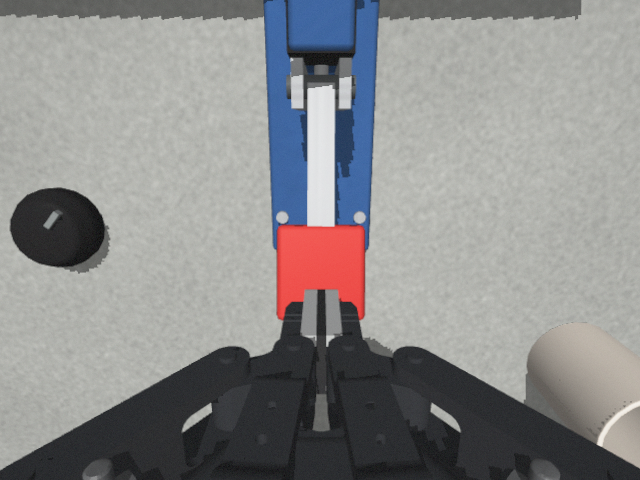

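View pics/side6.png

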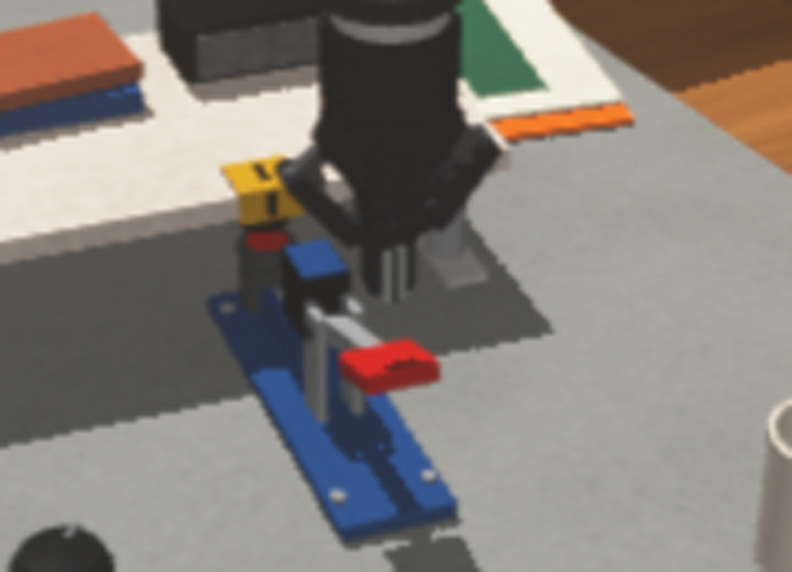

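```bash

python3 - <<'E'
from h import *
c=dict(bot.calibration("wrist"));f=np.load("pics/wrist6.npz");c['extrinsics']=f['E']
p=plane(c,[[321,227],[321,310]],.111);print(p)
P=cloud(c,f['d']);print(P[235,321],P[280,321])
o,R=st();print(R.T@(p[0]-o['eef_pos']))
c=bot.calibration("scene");f=np.load("pics/scene6.npz")
for b in blobs(masks(f['im'])['red'],25): print(b[1],b[0],plane(c,b[1],.111)[0])
E
python3 -m crank '[[[-0.0018,0,0.029],[0,0,0],0],[[0,0,0.008],[0,0,0],0],[[0,0,0.004],[0,0,0],0],[[0,0,0],[0,0,0],0],[[0,0,0],[0,0,0],0]]' 60
```

```text
[[ 0.56561918  0.0051732   0.111     ]
 [ 0.55820253 -0.03987687  0.111     ]]
[ 0.56461127 -0.00100181  0.10416154] [ 0.56097544 -0.02303669  0.11061989]
[0.02424942 0.00035078 0.05277668]
[289.09961686 248.35249042] 261 [ 0.56755817 -0.02023234  0.111     ]
t: 13.3
eef_pos: [0.5611, -0.0212, 0.1234]
tool_rot: [-0.0, 0.763, 0.646, 0.0]
contact_force: [-2.7, -0.1, 4.0]
gripper_width: -0.005
```

```bash

python3 -m crank '[[[0,0,0.01],[0,0,0],0],[[0,0,0.01],[0,0,0],0],[[0,0,0.01],[0,0,0],0],[[0,0,0.01],[0,0,0],0],[[0,0,0.008],[0,0,0],0],[[0,0,0.004],[0,0,0],0],[[0,0,0],[0,0,0],0],[[0,0,0],[0,0,0],0]]' 60
python3 - <<'E'
from h import *
togo([.561,-.0212,.066],80.5)
for n in ("scene","side"):
    c=bot.calibration(n);im,d=bot.read_camera(n); np.savez(f"pics/{n}7.npz",im=im,d=d,E=c['extrinsics'])
    x,y=((200,200) if n=='scene' else (220,170))
    im=cv2.resize(im[y:y+130,x:x+180],None,fx=4.4,fy=4.4,interpolation=cv2.INTER_CUBIC)
    cv2.imwrite(f"pics/{n}7.png",im[:,:,::-1])
E
```

```text
t: 14.3
eef_pos: [0.5624, -0.022, 0.0727]
tool_rot: [0.001, 0.763, 0.646, 0.001]
contact_force: [-4.8, -1.5, 15.3]
gripper_width: 0.0
t 14.3 pos [ 0.5624 -0.022   0.0727] hd 80.46 F [-4.8 -1.5 15.3] w 0.0 q [-0.44  0.57  0.48  1.99 -0.41  0.68  0.13]
shift tool [ 0.0005 -0.0016  0.0067] shift in target axes [ 0.0005 -0.0015  0.0067] turn [ 0.18 -0.05 -0.04]
```

View pics/side7.png

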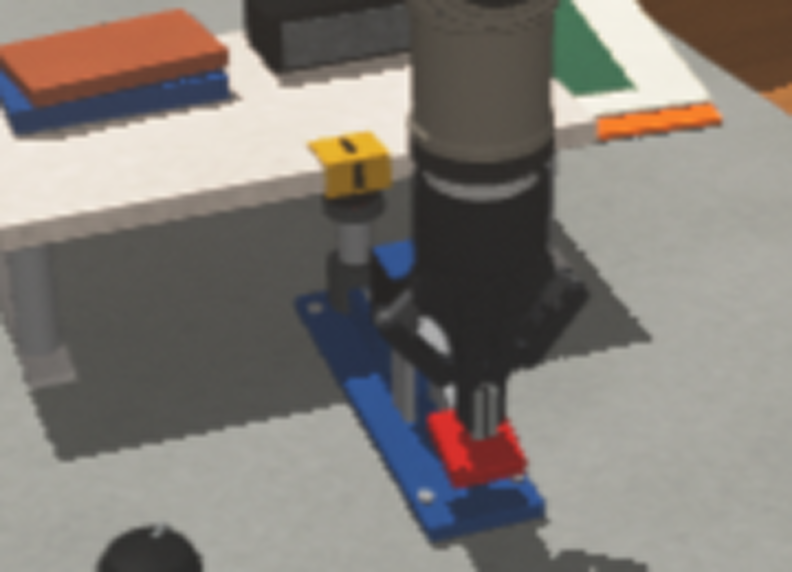

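```bash

python3 -m crank '[[[0,-0.001,0.004],[0,0,0],0],[[0,0,0.003],[0,0,0],0],[[0,0,0.002],[0,0,0],0],[[0,0,0],[0,0,0],0],[[0,0,0],[0,0,0],0]]' 60
```

```text
t: 15.02
eef_pos: [0.5629, -0.0213, 0.0678]
tool_rot: [0.001, 0.764, 0.646, 0.004]
contact_force: [-15.9, 1.4, 56.9]
gripper_width: -0.001
```

```bash

python3 - <<'E'
from h import *
im,d=bot.read_camera("side"); np.savez(f"pics/side8.npz",im=im)
cv2.imwrite(f"pics/side8.png",cv2.resize(im[170:300,220:400,::-1],None,fx=4.4,fy=4.4,interpolation=cv2.INTER_CUBIC))
E
python3 -m crank '[[[0,0,-0.006],[0,0,0],0],[[0,0,-0.01],[0,0,0],0],[[0,0,-0.01],[0,0,0],0],[[0,0,-0.01],[0,0,0],0],[[0,0,-0.01],[0,0,0],0],[[0,0,-0.01],[0,0,0],0],[[0,0,-0.01],[0,0,0],0],[[0,0.001,-0.02],[0,0,0],0],[[0,0,-0.01],[0,0,0],0],[[0,0,0],[0,0,0],0]]' 60
python3 - <<'E'
from h import *
togo([.561,-.0212,.1234],80.5)
for n in ("scene","side","wrist"):
    c=bot.calibration(n);im,d=bot.read_camera(n); np.savez(f"pics/{n}9.npz",im=im,d=d,E=c['extrinsics'])
    x,y=((200,200) if n=='scene' else (220,170))
    if n!='wrist':im=cv2.resize(im[y:y+130,x:x+180],None,fx=4.4,fy=4.4,interpolation=cv2.INTER_CUBIC)
    cv2.imwrite(f"pics/{n}9.png",im[:,:,::-1])
E
```

```text
t: 16.32
eef_pos: [0.5609, -0.0214, 0.1581]
tool_rot: [0.0, 0.763, 0.646, 0.0]
contact_force: [-0.1, -0.5, -0.4]
gripper_width: 0.0
t 16.32 pos [ 0.5609 -0.0214  0.1581] hd 80.5 F [-0.1 -0.5 -0.4] w 0.0 q [-0.51  0.44  0.57  1.94 -0.31  0.85  0.05]
shift tool [0.0002 0.0001 0.0347] shift in target axes [0.0002 0.0001 0.0347] turn [ 0.02 -0.01  0.  ]
```

View pics/side8.png

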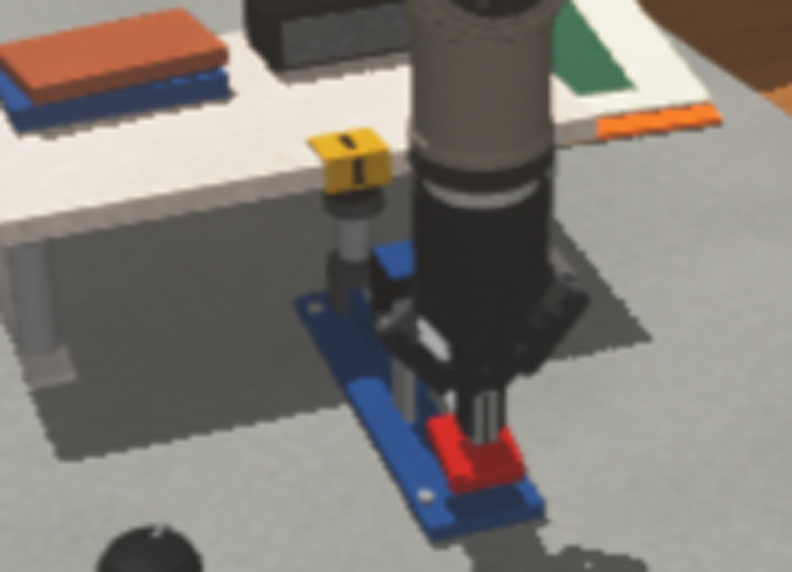

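View pics/side9.png

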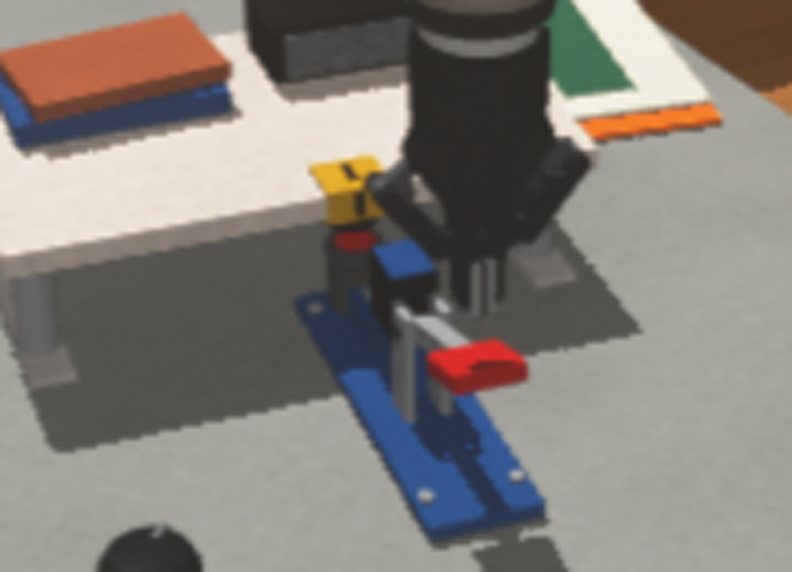

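View pics/scene9.png

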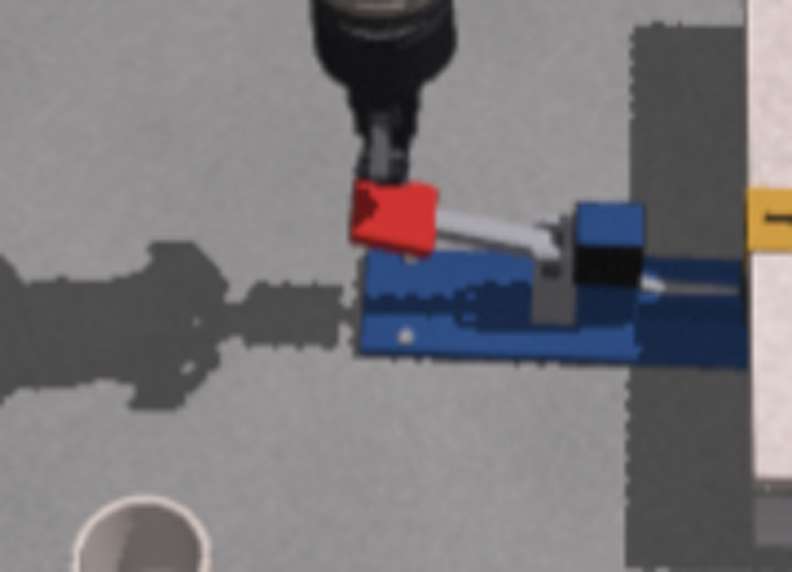

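View pics/wrist9.png

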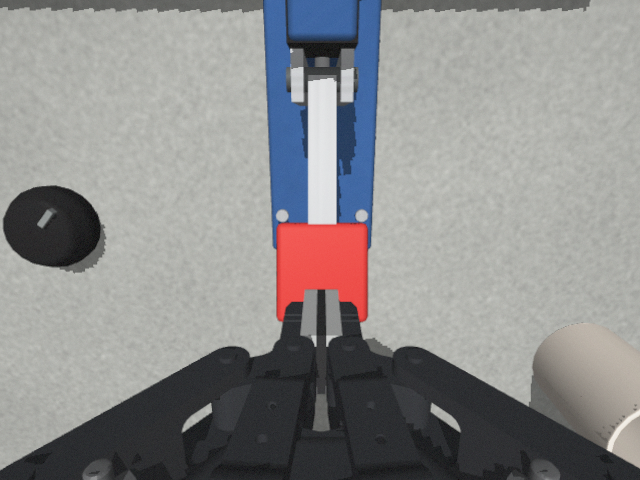

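```bash

python3 -m crank '[[[0,0,0.02],[0,0,0],0],[[0,0,0.014],[0,0,0],0],[[0,0,0.01],[0,0,0],0],[[0,0,0.01],[0,0,0],0],[[0,0,0.01],[0,0,0],0],[[0,0,0.01],[0,0,0],0],[[0,-0.001,0.008],[0,0,0],0],[[0,0,0.006],[0,0,0],0],[[0,0,0.003],[0,0,0],0],[[0,0,0.001],[0,0,0],0]]' 60
python3 -m crank '[[[0,0,0],[0,0,0],0],[[0,0,0],[0,0,0],0],[[0,0,0],[0,0,0],0],[[0,0,0],[0,0,0],0]]' 60
python3 - <<'E'
from h import *
togo([.561,-.0212,.1234],80.5)
for n in ("scene","side"):
    c=bot.calibration(n);im,d=bot.read_camera(n); np.savez(f"pics/{n}10.npz",im=im,d=d,E=c['extrinsics'])
    x,y=((200,200) if n=='scene' else (220,170))
    P=cloud(c,d);
    for b in blobs(masks(im)['red'],50): print(n,'red',b[1],np.median(P[b[3]],0).round(4))
    im=cv2.resize(im[y:y+130,x:x+180],None,fx=4.4,fy=4.4,interpolation=cv2.INTER_CUBIC)
    cv2.imwrite(f"pics/{n}10.png",im[:,:,::-1])
    for b in blobs(masks(np.load(f"pics/{n}10.npz")['im'])['yellow'],50): print(n,'clip z',np.percentile(P[b[3]][:,2],[50,90]).round(4))
togo([.561,-.0212,.1234],80.5)
E
```

```text
t: 17.73
eef_pos: [0.5615, -0.0213, 0.0684]
tool_rot: [0.0, 0.763, 0.646, 0.002]
contact_force: [-8.8, 0.3, 36.2]
gripper_width: 0.001
t: 18.23
eef_pos: [0.5615, -0.0213, 0.0686]
tool_rot: [0.0, 0.763, 0.646, 0.002]
contact_force: [-7.4, 0.4, 30.3]
gripper_width: -0.002
t 18.23 pos [ 0.5615 -0.0213  0.0686] hd 80.45 F [-7.4  0.4 30.3] w -0.002 q [-0.44  0.57  0.48  1.99 -0.41  0.67  0.14]
shift tool [ 0.0002 -0.0003 -0.0548] shift in target axes [ 0.     -0.0005 -0.0548] turn [ 0.15 -0.14 -0.05]
scene red [290.59574468 262.76595745] [ 0.5777 -0.0164  0.0534]
scene clip z [0.1321 0.136 ]
side red [322.64835165 272.04395604] [ 0.547  -0.024   0.0525]
side clip z [0.1309 0.1349]
t 18.32 pos [ 0.5614 -0.0213  0.0686] hd 80.46 F [-7.8  0.5 31.4] w -0.002 q [-0.44  0.57  0.48  1.99 -0.41  0.67  0.14]
shift tool [ 0.0002 -0.0003 -0.0548] shift in target axes [ 0.     -0.0004 -0.0548] turn [ 0.15 -0.14 -0.04]
```

View pics/side10.png

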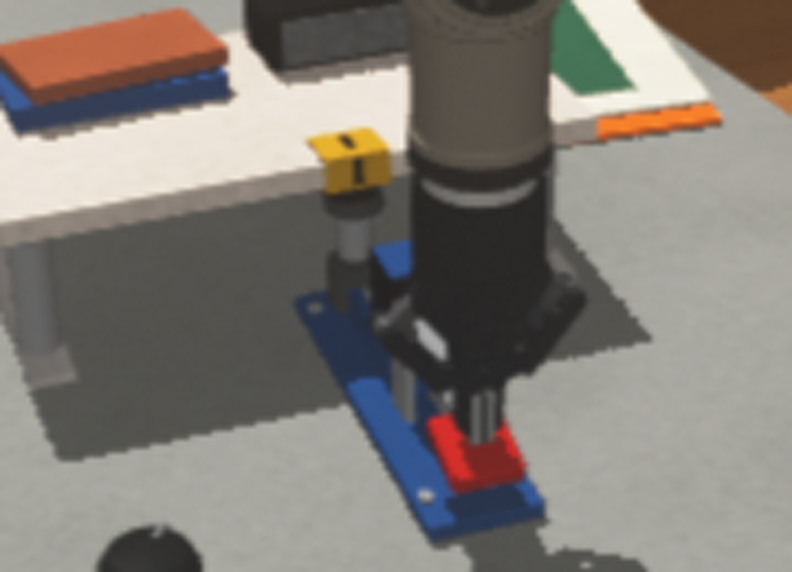

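View pics/scene10.png

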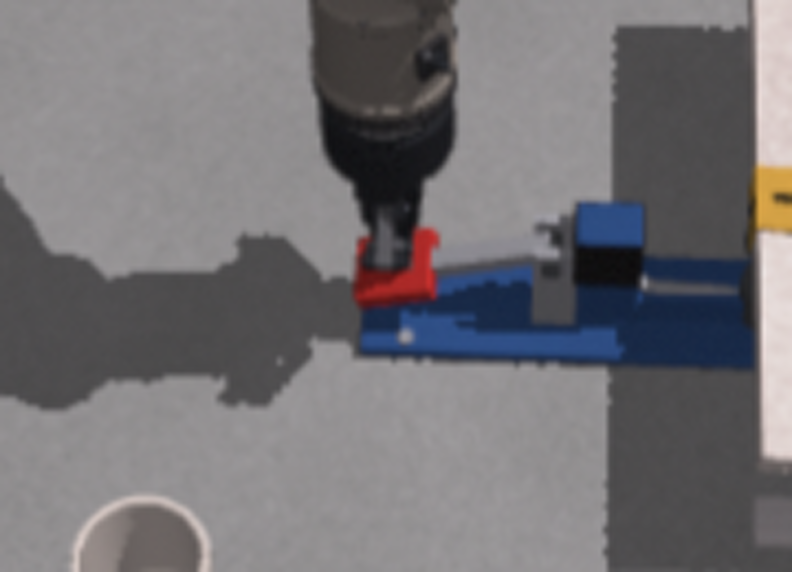

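The paddle is at 53 mm, which is fully down. The clip is about 21 mm higher (about 0.09 rad of tilt), the push is steady at about 31 N, and the jack sits flat and has not moved.

```bash
python3 -c "
from station import bot
print(bot.hand_in())"
```

```text
the job is handed in; nothing more can be done
None
```

I placed the jack under the lift pad, pumped the handle once right down and back up, then pressed it down again. I handed the job in at about 18.3 s of the 51 s with the handle held down. The hand-in gives no verdict.

**Placement:** after I let go, the wrist camera put the saddle about 2.5 mm to one side of the lift pad's centre and under 1 mm off front to back. The limit is 14 mm.

**First stroke:** the handle went right down, with the push peaking at about 57 N against the stop. It then came all the way back up and the riser went down onto its legs. The jack had not visibly moved.

**Final hold:**
- The paddle top is 53 mm above the desk, so the handle is fully down.
- The clip is about 21 mm higher than at the start, about 0.09 rad of shelf tilt.
- The fingers push steadily at about 31 N.
- The jack looks flat and still, and the arm is clear of the riser.

**Checks that disagreed:** there is a sideways push of about 8 N on the tool while it holds the handle down, from slight arm flex and friction. The scene and side cameras differed by a few mm on some points, and by up to 16 mm on the clip, because the side view also saw its front face. I could not measure the saddle position during the final hold because the shelf hides it, but the jack had not moved in any view. The mug and mouse looked undisturbed. I did not check the jar again after the carry, but nothing went near it.

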